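# Show the technician the uncapped sample jar and its cap

## Task

One of the four amber sample jars on the steel tray has been left without its cap. Show the technician: with the fingertips, point at the open jar by holding them still about 3 cm above the middle of its mouth for two seconds, then point in the same way, for two seconds, at the cap lying on the bench that fits it (the large one, not the small one), and then press the button on the white call box fully down and let it come back up, to report it. Do not touch, move or pick up the jars, the caps, the tray or the other things lying about, and do not point at the closed jars or the small cap: travel from one place to the next well above everything.

Things in the scene. Friction and masses are not known exactly. Their poses are not given: they have to be found in the camera images.
- jar_open: The open sample jar: amber glass, 62 mm diameter, narrowing to a 54 mm neck, 75 mm high, 3 mm wall, hollow, no cap. Origin: centre of the underside, z up. It stands with three closed jars in a 2 by 2 group (about 92 mm apart, any of the four places) on the tray.
- jar_open_mouth (a point): Centre of the open jar's mouth, level with its rim, 75 mm above its underside. z up.
- jar_a: Closed sample jar: amber glass, 62 mm diameter, with a white screw cap 60 mm across on it; 78 mm high over all. Origin: centre of the underside, z up. Stands on the tray. One of three alike; leave alone.
- jar_b: Closed sample jar: amber glass, 62 mm diameter, with a white screw cap 60 mm across on it; 78 mm high over all. Origin: centre of the underside, z up. Stands on the tray. One of three alike; leave alone.
- jar_c: Closed sample jar: amber glass, 62 mm diameter, with a white screw cap 60 mm across on it; 78 mm high over all. Origin: centre of the underside, z up. Stands on the tray. One of three alike; leave alone.
- tray: Steel tray the jars stand on, fixed to the bench: 220 x 220 mm, floor 4 mm thick, rim 8 mm high. Origin: centre of the underside; the jars stand near (+-46, +-46) mm in its x and y.
- lid_large: White plastic screw cap 60 mm across and 16 mm high, lying flat on the bench, right way up; it belongs to the open jar. Origin: centre of its underside, z up; its top is 16 mm above.
- lid_small: White plastic screw cap 38 mm across and 14 mm high, lying flat on the bench; it belongs to something else. Origin: centre of its underside, z up. Leave alone.
- call_box: White call box fixed to the bench: 90 (x) x 110 (y) mm, 35 mm high, with a round grey push button in the middle of its top. Origin: centre of its underside.
- call_button_top (a point): Centre of the top face of the call button (36 mm diameter, in a low grey housing on the call box; pushed straight down). It moves with the button.
- call_button (a joint): Travel of the call button in m: 0 released, 0.006 fully down; about 5 N to push it fully down. It springs back.
- beaker: Small glass beaker, 54 mm across, 70 mm high, standing on the bench left of the tray; origin: centre of its underside. Leave alone.
- boat: Small square open weighing tray, white plastic, 44 x 44 mm, 12 mm high, on the bench near the caps; origin: centre of its underside. Leave alone.
- bottle: White plastic bottle, 60 mm diameter, 130 mm high, at the back; origin: centre of its underside. Leave alone.
- spatula: Steel spatula, 170 mm long, lying on the bench at the robot's right; origin: its underside. Leave alone.
Mind the look-alikes: they are no part of the job. Leave any blue or turquoise look-alike of the call_box alone.

How it is judged:
By the outcome, as a careful person would: the job done as asked, in the order asked, and still so for the second after the job is handed in, with the robot touching nothing.
It also fails if it takes over 51 s, if anything falls off the work surface, if the arm or the gripper's body presses on something with over 40 N, if the wrist force passes 120 N, or if a joint passes its speed limit or range.

## Robot

A 7-joint arm with a two-finger parallel gripper is mounted at the origin on the work surface. World frame = base frame: x ahead of the robot, y to its left, z up, the work surface at z = 0. Lengths are in m, angles in rad, forces in N, time in s.
With the tool pointing down it reaches from about 0.425 to 0.875 m from the base axis. Payload 4.7 kg.
Tool frame: the origin (TCP) lies at the very end of the fingers, on their centre line; the grasp point (between the pads) lies 19 mm behind it (ctrl.grasp_offset is the distance from the TCP to the grasp point, in m); z points along the fingers, y is the direction in which the jaws open and shut (so a half turn about z gives the same grasp; the last joint's range is limited). The gripper opens to 87 mm and grips with 3 to 60 N. Pads are 19 mm wide; open, the fingers measure 117 mm over their backs; the gripper's body (75 mm by 190 mm) begins 51 mm behind the grasp point.
Start: joints at [-1.127, 0.321, -0.07, 1.45, 0.023, 1.371, -0.057], TCP at [0.271, 0.591, 0.223] pointing down, gripper open.
Joint ranges: [-2.86, 2.86], [-0.3, 2.09], [-1.38, 1.24], [0.06, 2.45], [-1.56, 4.7], [0.09, 2.05], [-2.69, 2.69]. Speed limits (rad/s): [2.57, 2.57, 3.14, 3.14, 3.14, 3.14, 3.14].

## Interface

Orientations are given as a rotation vector (axis times angle).
In Python, from bench import ctrl gives the robot as it stands.
- The arm moves only by the shell command python3 -m creep 'ROWS' [FORCE]. ROWS is JSON, a list that holds one entry, the list of rows, each a list of 7 numbers: the opening, from 0 (shut) to 1 (fully open), then the shift along the tool's x, y, z in mm, then the turn, a rotation vector about the tool's x, y, z in rad. In form: [[[grip, dx, dy, dz, rx, ry, rz], ...]]. A call has 1 to 5 rows; each row is the pose to reach, as a shift and turn from the pose commanded when the call began, along the tool's axes at that moment; what a row does not reach only later rows make up. A row lasts 1/10 s, in which the tool goes at most 50 mm and 8.59 degrees, less where a joint would pass 70% of its speed; a pose out of reach is approached as far as the arm can. A call with a gripper value outside its range is refused whole. The fingers move at their own pace and stop on an object; FORCE is the grip in N (left out, the last holds). Time passes only in rows, so rows that repeat a pose let the fingers close. It gives the time, the measured TCP pose, the force and the opening at its end, in the units of the state.
- ctrl.get_state(): the state, without advancing time (a new reading comes with each control period).
- ctrl.get_image(name): name is "side" or "top" or "wrist"; returns the picture (400x640x3 uint8, red, green, blue); there is no depth.
- ctrl.camera_params(name): a dict with "K" (3x3 intrinsics, pixels), "k1" (the pictures are not rectified: a ray, as slopes to the right and down, at radius r is drawn at 1 + k1 r^2 times it, then the intrinsics apply), "pose" (4x4, takes a point from camera to world coordinates). Camera axes: x right, y down, z forward; pixel columns grow to the right and rows downward; lengths in m; the calibration is good to about 2 mm. A picture is of the moment at which its call begins: read the wrist's pose just before it. camera_params takes no time and is no camera call; for the wrist camera it gives the pose at the moment of the call.
- ctrl.close_job(): hands the job in, once; it reports no verdict.
The state is a dict: "time": time; "joint_positions": joint angles; "qd": joint speeds; "joint_torque": joint torques, N m; "position": TCP position; "tool_rot": TCP orientation; "ft_force": force on the tool from outside, world axes, zero at the start; "torque": the same for the moment, N m; "grip_width": opening from 0.0 (shut) to 1.0 (fully open).
Only numpy, scipy, OpenCV 4.12 (cv2) and the standard library are available. Lean on these libraries where they do the work, as an engineer would, in place of code of your own. Each camera call takes 0.05 s, during which the arm holds its last target. There are 200 camera calls.

## Working session

There is one attempt and no reset: what is moved stays moved. The work goes in short steps, Python scripts to look and compute and a shell command to move; the robot and the scene stay as the last step left them, time stands still between calls to the robot, and variables do not carry over. Pictures are saved under pics/ and viewed, about 8 in all and at most 12, crops included, and the job is handed in when it is done.

```bash
mkdir -p pics && python3 - <<'E'
from bench import ctrl
import cv2,numpy as np
s=ctrl.get_state();print(s['time'],s['position'],s['tool_rot'],s['grip_width'])
for n in("top","side"):
    im=ctrl.get_image(n);cv2.imwrite(f"pics/{n}0.png",im[:,:,::-1])
    p=ctrl.camera_params(n);print(n,np.round(p["K"],1).tolist(),p["k1"],np.round(p["pose"],3).tolist())
E
```

```text
0.0 [0.2706514  0.59036752 0.22145855] [-6.69830999e-01 -3.06901978e+00  2.95577287e-03] 0.9986630781999402
top [[420.8, 0.0, 320.1], [0.0, 420.8, 200.9], [0.0, 0.0, 1.0]] 0.03736343412864512 [[-0.11, -0.973, 0.205, 0.302], [-0.994, 0.109, -0.017, -0.091], [-0.006, -0.205, -0.979, 1.365], [0.0, 0.0, 0.0, 1.0]]
side [[484.6, 0.0, 322.4], [0.0, 484.6, 206.7], [0.0, 0.0, 1.0]] -0.008030396014504414 [[-0.972, -0.167, 0.162, 0.283], [-0.233, 0.666, -0.709, 1.024], [0.01, -0.727, -0.686, 1.163], [0.0, 0.0, 0.0, 1.0]]
```

View pics/top0.png

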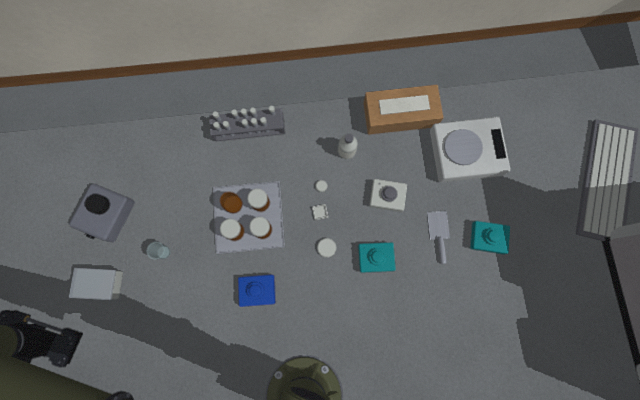

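View pics/side0.png

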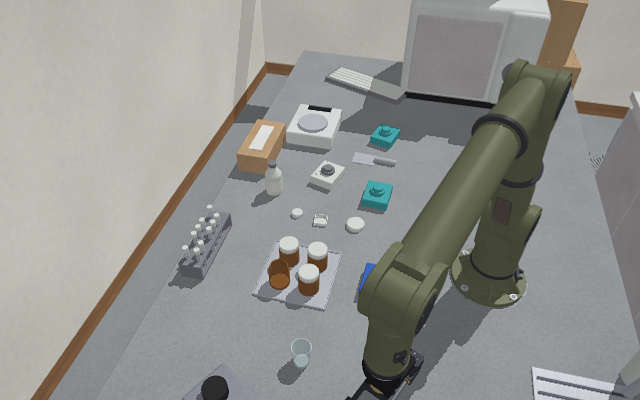

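The top view shows the open amber jar at about (232,203), the large cap at (327,247), the small cap at (321,186) and the white call box's button at (389,194). In the side view these are at about (279,270), (355,225), (297,213) and (327,170).

```bash
cat > h.py <<'E'
from bench import ctrl
import cv2,numpy as np
def ray(p,u,v):
    K=np.array(p["K"]);T=np.array(p["pose"]);d=np.array([p["k1"],0,0,0,0.])
    q=cv2.undistortPoints(np.array([[[u,v]]],float),K,d)[0,0]
    r=T[:3,:3]@[q[0],q[1],1];return T[:3,3],r/np.linalg.norm(r)
def plane(p,u,v,z):
    o,r=ray(p,u,v);return o+r*(z-o[2])/r[2]
def tri(rs):
    A=sum(np.eye(3)-np.outer(r,r) for o,r in rs);b=sum((np.eye(3)-np.outer(r,r))@o for o,r in rs)
    x=np.linalg.solve(A,b);return x,[np.linalg.norm(np.cross(x-o,r)) for o,r in rs]
def blob(mask,u,v,R):
    m=np.zeros_like(mask);cv2.circle(m,(int(u),int(v)),R,255,-1);m&=mask
    n,l,st,c=cv2.connectedComponentsWithStats(m)
    i=1+np.argmax(st[1:,4]);return c[i],st[i].tolist()
E
python3 - <<'E'
from h import *
T=cv2.imread("pics/top0.png");S=cv2.imread("pics/side0.png");pt=ctrl.camera_params("top");ps=ctrl.camera_params("side")
def masks(I):
    h=cv2.cvtColor(I,cv2.COLOR_BGR2HSV);w=cv2.inRange(h,(0,0,165),(179,60,255));a=cv2.inRange(h,(3,120,40),(20,255,255));return w,a
wt,at=masks(T);ws,as_=masks(S)
for n,t,s,R in [("large",(327,247),(355,225),14),("small",(321,186),(297,213),9),("box",(389,194),(327,173),24)]:
    a,sa=blob(wt,*t,R);b,sb=blob(ws,*s,R);x,e=tri([ray(pt,*a),ray(ps,*b)]);print(n,a.round(1),sa,b.round(1),sb,x.round(4),np.round(e,4),plane(pt,*a,.016).round(4),plane(ps,*b,.016).round(4))
for n,t,s in [("nearL",(230,229),(309,272)),("farR",(258,199),(289,244)),("nearR",(260,227),(318,249))]:
    a,sa=blob(wt,*t,15);b,sb=blob(ws,*s,13);print(n,a.round(1),sa,b.round(1),sb,plane(pt,*a,.080).round(4),plane(ps,*b,.08).round(4))
a,sa=blob(at,232,203,13);print("open",a,sa,plane(pt,*a,.079).round(4))
b,sb=blob(as_,279,268,10);print("open side",b,sb,plane(ps,*b,.079).round(4))
print("button",plane(pt,389,194,.05).round(4),plane(ps,327,170,.05).round(4))
A=cv2.resize(T[175:270,205:415],None,fx=3.8,fy=3.8,interpolation=2);B=cv2.resize(S[150:310,240:400],None,fx=3,fy=3,interpolation=2)[:, :480]
cv2.imwrite("pics/crop1.png",A)
E
```

```text
large [326.7 247.3] [319, 239, 17, 17, 228] [355.5 222.5] [347, 216, 18, 14, 190] [ 0.4312 -0.1186  0.0108] [0.0009 0.0009] [ 0.4316 -0.1184  0.016 ] [ 0.4297 -0.1134  0.016 ]
small [321.4 185.3] [317, 181, 10, 10, 73] [297.  211.5] [292, 208, 11, 9, 76] [ 0.6368 -0.1247  0.0082] [0.0014 0.0014] [ 0.6364 -0.1245  0.016 ] [ 0.633  -0.1168  0.016 ]
box [389.8 195.2] [372, 180, 35, 30, 520] [327.9 171.9] [311, 160, 34, 24, 322] [ 0.5771 -0.3423  0.0225] [0.0002 0.0002] [ 0.5782 -0.3436  0.016 ] [ 0.5789 -0.3502  0.016 ]
nearL [229.8 228. ] [221, 220, 19, 17, 244] [307.5 270.5] [297, 260, 22, 21, 305] [0.5175 0.1724 0.08  ] [0.519  0.1737 0.08  ]
farR [257.  197.7] [249, 190, 17, 17, 232] [288.6 243.3] [276, 236, 27, 17, 278] [0.6035 0.0816 0.08  ] [0.6009 0.0861 0.08  ]
nearR [259.2 226.1] [251, 218, 18, 17, 246] [317.  248.5] [305, 241, 26, 16, 263] [0.5134 0.0821 0.08  ] [0.5128 0.0858 0.08  ]
open [230.66969697 202.16363636] [220, 193, 22, 20, 330] [0.5987 0.1645 0.079 ]
open side [279.06168831 268.22077922] [269, 259, 20, 20, 308] [0.6005 0.1845 0.079 ]
button [ 0.5753 -0.3351  0.05  ] [ 0.5757 -0.3193  0.05  ]
```

View pics/crop1.png

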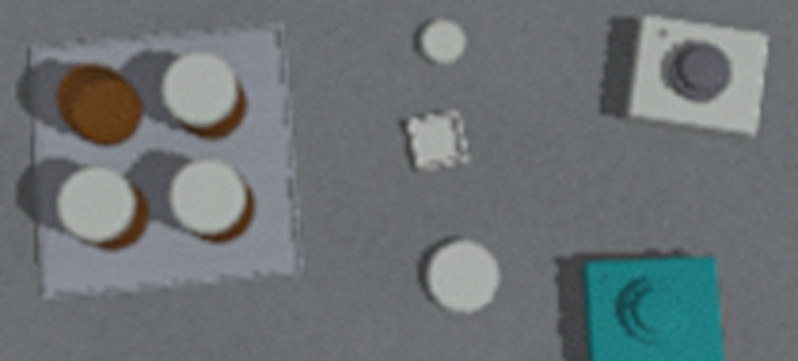

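```bash
cat > go.py <<'E'
import sys
from h import *
from scipy.spatial.transform import Rotation as Ro
s=ctrl.get_state();R=Ro.from_rotvec(s['tool_rot'])
def to(x,y,z):
    d=R.inv().apply(np.array([x,y,z])-s['position'])*1000
    zt=R.as_matrix()[:,2];w=np.cross(zt,[0,0,-1]);print("shift mm",d.round(1),"level",R.inv().apply(w).round(4))
if __name__=="__main__":
    print(s['time'],s['position'].round(4),R.as_matrix().round(3).tolist(),s['joint_positions'].round(2),s['ft_force'].round(1));to(*map(float,sys.argv[1:4]))
    p=ctrl.camera_params("wrist");T=np.array(p["pose"]);print("cam in tool",(R.inv().apply(T[:3,3]-s['position'])*1000).round(),R.inv().apply(T[:3,2]).round(2))
E
python3 go.py 0.605 0.172 0.25
```

```text
0.1 [0.2707 0.5904 0.2215] [[-0.909, 0.417, -0.001], [0.417, 0.909, -0.002], [-0.0, -0.002, -1.0]] [-1.13  0.32 -0.07  1.45  0.02  1.37 -0.06] [-0.1  0.5 -0.2]
shift mm [-478.2 -241.1  -28. ] level [-0.0018  0.0001 -0.    ]
cam in tool [  73.   -0. -162.] [-0.27  0.    0.96]
```

```bash
python3 -m creep '[[[0,0,0,-30,0,0,0],[0,-478,-241,-30,0,0,0],[0,-478,-241,-30,0,0,0],[0,-478,-241,-30,0,0,0],[0,-478,-241,-30,0,0,0]]]' && python3 go.py 0.605 0.172 0.25
```

```text
time: 0.6
position: [0.3965, 0.4328, 0.2522]
tool_rot: [-0.669, -3.069, 0.001]
ft_force: [0.2, -0.7, -0.7]
grip_width: 0.634
0.6 [0.3965 0.4328 0.2522] [[-0.909, 0.416, -0.0], [0.416, 0.909, -0.0], [0.0, -0.0, -1.0]] [-0.91  0.17  0.04  1.57 -0.01  1.4   0.27] [ 0.2 -0.7 -0.7]
shift mm [-298.1 -150.3    2.2] level [-0.0005 -0.     -0.    ]
cam in tool [  73.   -0. -162.] [-0.27  0.    0.96]
```

```bash
python3 -m creep '[[[0,-280,-141,0,0,0,0],[0,-280,-141,0,0,0,0],[0,-280,-141,0,0,0,0],[0,-280,-141,0,0,0,0],[0,-280,-141,0,0,0,0]]]' && python3 -m creep '[[[0,-30,-15,0,0,0,0],[0,-30,-15,0,0,0,0],[0,-30,-15,0,0,0,0],[0,-30,-15,0,0,0,0]]]' >/dev/null && python3 go.py 0.605 0.172 0.25 && python3 - <<'E'
from h import *
p=ctrl.camera_params("wrist");im=ctrl.get_image("wrist")
cv2.imwrite("pics/w1.png",im[:,:,::-1]);np.save("w1.npy",p,allow_pickle=True)
E
```

```text
time: 1.1
position: [0.5526, 0.2375, 0.2523]
tool_rot: [-0.67, -3.069, 0.0]
ft_force: [1.0, 0.0, -0.1]
grip_width: 0.173
1.5 [0.5719 0.2149 0.2522] [[-0.91, 0.415, -0.001], [0.415, 0.91, 0.001], [0.001, 0.0, -1.0]] [-0.59  0.22  0.23  1.52 -0.05  1.4   0.78] [ 0.  -0.8 -0.6]
shift mm [-47.9 -25.3   2.1] level [ 0.0002 -0.0013 -0.    ]
cam in tool [  73.   -0. -162.] [-0.27  0.    0.96]
```

View pics/w1.png

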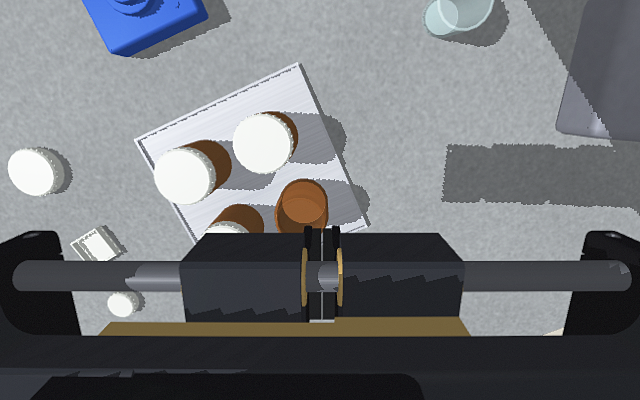

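The wrist view shows the open jar at (303,205), with its mouth toward the bottom, partly next to the fingers. I'll enlarge it to separate the rim from the body.

```bash
python3 - <<'E'
from h import *
I=cv2.imread("pics/w1.png");p=np.load("w1.npy",allow_pickle=True).item()
c=cv2.resize(I[165:245,260:345],None,fx=7,fy=7,interpolation=cv2.INTER_CUBIC);c=cv2.convertScaleAbs(c,alpha=1.4,beta=10)
# predicted rim circle (54mm) at prior centre
def proj(X):
    T=np.array(p["pose"]);q=T[:3,:3].T@(np.array(X)-T[:3,3]);r=q[:2]/q[2];r=r*(1+p["k1"]*(r@r));K=np.array(p["K"]);return r@K[:2,:2].T+K[:2,2]
pc=proj([.605,.172,.079]);print(pc)
for a in np.arange(0,6.28,.3):
    q=proj([.605+.027*np.cos(a),.172+.027*np.sin(a),.079]);cv2.circle(c,tuple(int(round(v)) for v in ((q-[260,165])*7)),2,(255,255,0),-1)
for u,v in [(263,142),(185,176)]: print(plane(p,u,v,.082).round(4))
print(plane(p,36,172,.016).round(4))
cv2.imwrite("pics/c2.png",c)
E
```

```text
[298.0230803  218.62131358]
[0.5167 0.1758 0.082 ]
[0.5143 0.0871 0.082 ]
[ 0.4348 -0.1101  0.016 ]
```

View pics/c2.png

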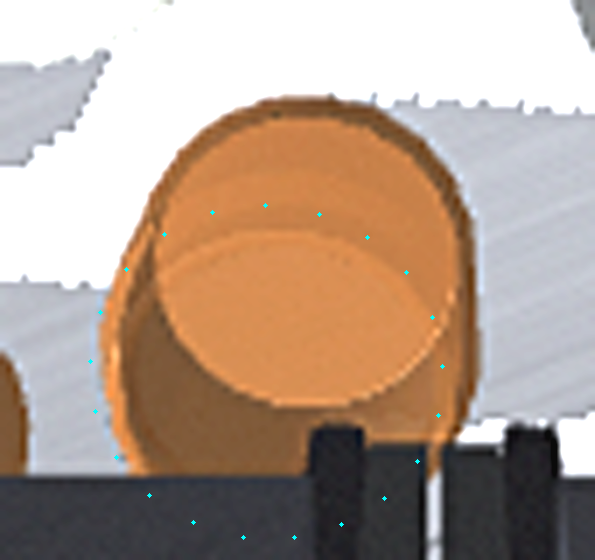

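The near arc of the mouth has its apex at crop (285,230), against my prediction of (265,205), so the estimate is off by about 4 mm. I'll move the wrist so the camera looks almost straight down into the jar.

```bash
python3 -m creep '[[[0,-100,-25,0,0,0,0],[0,-100,-25,0,0,0,0],[0,-100,-25,0,0,0,0],[0,-100,-25,0,0,0,0],[0,-100,-25,0,0,0,0]]]' && python3 - <<'E'
from h import *
p=ctrl.camera_params("wrist");I=ctrl.get_image("wrist")[:,:,::-1].copy()
cv2.imwrite("pics/w2.png",I);np.save("w2.npy",p,allow_pickle=True)
def proj(X):
    T=np.array(p["pose"]);q=T[:3,:3].T@(np.array(X)-T[:3,3]);r=q[:2]/q[2];r=r*(1+p["k1"]*(r@r));K=np.array(p["K"]);return r@K[:2,:2].T+K[:2,2]
C=[.602,.176];pc=proj([*C,.079]);x0,y0=np.maximum((pc-40).astype(int),0);print(pc,x0,y0)
c=cv2.resize(I[y0:y0+80,x0:x0+80],None,fx=7,fy=7,interpolation=cv2.INTER_CUBIC)
for a in np.arange(0,6.28,.3):
    q=proj([C[0]+.027*np.cos(a),C[1]+.027*np.sin(a),.079]);cv2.circle(c,tuple(int(round(v)) for v in ((q-[x0,y0])*7)),2,(255,255,0),-1)
cv2.imwrite("pics/c3.png",c)
E
```

```text
time: 2.05
position: [0.6522, 0.1514, 0.2524]
tool_rot: [-0.665, -3.069, -0.002]
ft_force: [0.5, 1.0, 0.3]
grip_width: 0.001
[323.16040047 119.42384727] 283 79
```

View pics/c3.png

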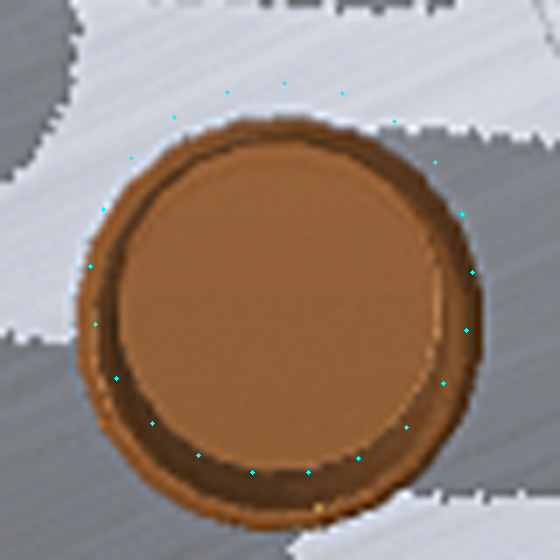

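The whole mouth is visible: inner rim centre at about crop (276,337), which is pixel (322,127). The arm may still have been settling, so I'll take another picture standing still and compare the two.

```bash
python3 - <<'E'
from h import *
ctrl.get_image("top")
s=ctrl.get_state();p=ctrl.camera_params("wrist");I=ctrl.get_image("wrist")[:,:,::-1].copy()
print(s['position'],np.abs(s['qd']).max())
cv2.imwrite("pics/w3.png",I);np.save("w3.npy",p,allow_pickle=True)
p1=np.load("w1.npy",allow_pickle=True).item();p2=np.load("w2.npy",allow_pickle=True).item()
print(plane(p1,301,222,.079),plane(p2,322.4,127.1,.079))
I2=cv2.imread("pics/w2.png")
for J,q in((I2,p2),(I,p)):
    h=cv2.cvtColor(J,cv2.COLOR_BGR2HSV);a=cv2.inRange(h,(3,110,30),(22,255,255));c,st=blob(a,322,125,38);print(c,st)
    w=cv2.inRange(h,(0,0,200),(179,40,255));n,l,S,C=cv2.connectedComponentsWithStats(w)
    print([(C[i].round(),S[i].tolist()) for i in range(1,n) if S[i][4]>500])
cv2.imwrite("pics/w3.png",I)
E
```

```text
[0.65220426 0.15151242 0.25281404] 0.005346049098488347
[0.6097934  0.17324878 0.079     ] [0.60849005 0.17223293 0.079     ]
[322.50655185 125.0894796 ] [294, 96, 58, 59, 2671]
[(array([251.,  93.]), [142, 0, 248, 218, 20375]), (array([31., 88.]), [7, 61, 49, 55, 1975]), (array([101., 175.]), [73, 153, 49, 46, 774]), (array([125., 239.]), [112, 225, 27, 27, 542]), (array([528., 318.]), [467, 292, 105, 43, 2625])]
[322.38920135 124.99962505] [294, 96, 58, 59, 2667]
[(array([250.,  93.]), [142, 0, 248, 218, 20376]), (array([31., 88.]), [7, 61, 49, 55, 1970]), (array([101., 174.]), [73, 152, 49, 46, 795]), (array([125., 238.]), [112, 225, 27, 27, 539]), (array([528., 318.]), [466, 292, 105, 43, 2654])]
```

View pics/w3.png

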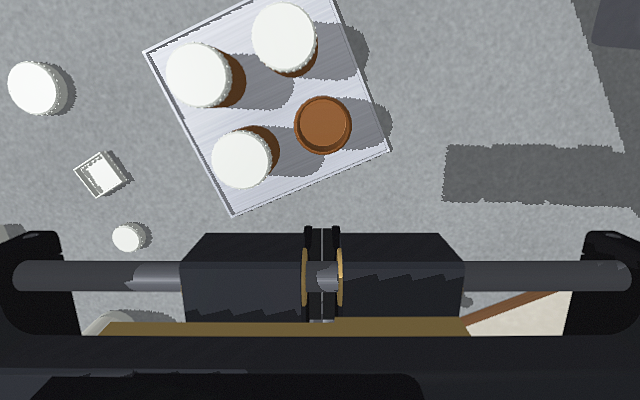

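```bash
python3 - <<'E'
from h import *
p1=np.load("w1.npy",allow_pickle=True).item();p=np.load("w3.npy",allow_pickle=True).item()
print("mouth tri",tri([ray(p1,301,222),ray(p,322.4,127)]))
a=[plane(p,*c,.082) for c in((198,75),(284,37),(241,158))];print(np.round(a,4),"4th",a[1]+a[2]-a[0])
print("lid tri",tri([ray(p1,35,172),ray(p,34,87.5)]), plane(p1,35,172,.016),plane(p,34,87.5,.016))
E
python3 go.py .608 .1725 .109
```

```text
mouth tri (array([0.60884913, 0.1729773 , 0.08053093]), [np.float64(0.000758113627254274), np.float64(0.0007581136272542334)])
[[0.5151 0.085  0.082 ]
 [0.5191 0.1739 0.082 ]
 [0.6023 0.0848 0.082 ]] 4th [0.60634929 0.1736982  0.082     ]
lid tri (array([ 0.43316322, -0.11477912,  0.01351658]), [np.float64(0.0010958169765786566), np.float64(0.0010958169765786434)]) [ 0.43424042 -0.11126573  0.016     ] [ 0.43333257 -0.11413211  0.016     ]
2.2 [0.6523 0.1511 0.253 ] [[-0.91, 0.414, 0.0], [0.414, 0.91, 0.001], [0.001, 0.001, -1.0]] [-0.48  0.35  0.28  1.36 -0.1   1.44  0.95] [ 0.4  1.2 -0.3]
shift mm [ 49.1   0.9 144. ] level [ 0.0012 -0.0005  0.    ]
cam in tool [  73.   -0. -162.] [-0.27  0.    0.96]
```

The mouth triangulates to z 0.0805 (expected 0.079), and the completed 2 by 2 grid gives the same x and y to within 2 mm. I'll move over it and go down.

```bash
python3 -m creep '[[[0,49,1,0,0,0,0],[0,49,1,50,0,0,0],[0,49,1,90,0,0,0],[0,49,1,125,0,0,0],[0,49,1,143,0,0,0]]]' && python3 -m creep '[[[0,0,0,0,0,0,0],[0,0,0,0,0,0,0],[0,0,0,0,0,0,0]]]'>/dev/null; python3 go.py .608 .1725 .109
```

```text
time: 2.7
position: [0.6063, 0.1711, 0.1064]
tool_rot: [-0.666, -3.066, 0.003]
ft_force: [0.1, 0.3, -0.3]
grip_width: 0.007
3.0 [0.6103 0.171  0.1118] [[-0.909, 0.416, 0.003], [0.416, 0.909, 0.001], [-0.002, 0.003, -1.0]] [-0.52  0.36  0.26  1.64 -0.1   1.15  0.9 ] [-0.3  0.4  0.6]
shift mm [2.8 0.4 2.8] level [ 0.0026  0.0024 -0.    ]
cam in tool [  73.   -0. -162.] [-0.27  0.    0.96]
```

```bash
python3 -m creep '[[[0,1,0,1,0,0,0],[0,1,0,1,0,0,0],[0,1,0,1,0,0,0],[0,1,0,1,0,0,0],[0,1,0,1,0,0,0]]]'
python3 -m creep '[[[0,0,0,0,0,0,0],[0,0,0,0,0,0,0],[0,0,0,0,0,0,0],[0,0,0,0,0,0,0],[0,0,0,0,0,0,0]]]'|sed -n 2p
python3 -m creep '[[[0,0,0,0,0,0,0],[0,0,0,0,0,0,0],[0,0,0,0,0,0,0],[0,0,0,0,0,0,0],[0,0,0,0,0,0,0]]]'|sed -n 2p
python3 -m creep '[[[0,0,0,0,0,0,0],[0,0,0,0,0,0,0],[0,0,0,0,0,0,0],[0,0,0,0,0,0,0],[0,0,0,0,0,0,0]]]'|sed -n 2p
python3 -m creep '[[[0,0,0,0,0,0,0],[0,0,0,0,0,0,0],[0,0,0,0,0,0,0],[0,0,0,0,0,0,0],[0,0,0,0,0,0,0]]]'|sed -n 2p
python3 -m creep '[[[0,0,0,0,0,0,0],[0,0,0,0,0,0,0],[0,0,0,0,0,0,0],[0,0,0,0,0,0,0],[0,0,0,0,0,0,0]]]'|sed -n 2p
python3 go.py .433 -.1165 .25; python3 - <<'E'
from bench import ctrl
import cv2
I=ctrl.get_image("side");cv2.imwrite("pics/s2.png",cv2.resize(I[200:340,200:400,::-1],None,fx=3.5,fy=3.5))
E
```

```text
time: 3.5
position: [0.6084, 0.1706, 0.1087]
tool_rot: [0.67, 3.069, 0.0]
ft_force: [0.2, -0.7, -0.8]
grip_width: 0.007
position: [0.6083, 0.1706, 0.1085]
position: [0.6083, 0.1706, 0.1086]
position: [0.6083, 0.1706, 0.1086]
position: [0.6083, 0.1706, 0.1086]
position: [0.6083, 0.1706, 0.1086]
6.0 [0.6083 0.1706 0.1086] [[-0.909, 0.417, 0.0], [0.417, 0.909, 0.0], [-0.0, 0.0, -1.0]] [-0.52  0.36  0.26  1.65 -0.1   1.15  0.9 ] [ 0.1  0.  -0.3]
shift mm [  39.7 -334.  -141.4] level [ 0.0001  0.     -0.    ]
cam in tool [  73.   -0. -162.] [-0.27  0.    0.96]
```

View pics/s2.png

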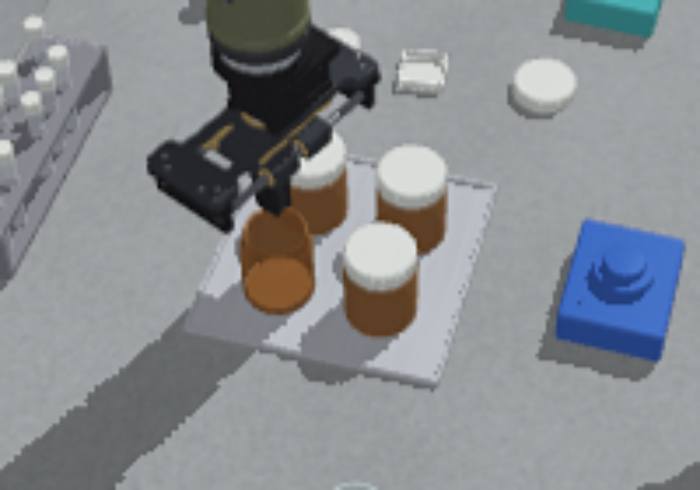

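The side view shows the fingertips just above the mouth of the open jar, at crop (275,205). They were held still for more than 2 s. Next I'll rise and go to the large cap, stopping short so the wrist camera can check it.

```bash
python3 -m creep '[[[0,0,0,-50,0,0,0],[0,0,0,-100,0,0,0],[0,0,0,-140,0,0,0],[0,0,0,-140,0,0,0],[0,0,0,-140,0,0,0]]]' | sed -n 2p; python3 -m creep '[[[0,5,-50,0,0,0,0],[0,0,-100,0,0,0,0],[0,0,-150,0,0,0,0],[0,0,-200,0,0,0,0],[0,0,-240,0,0,0,0]]]'|sed -n 2p;  python3 go.py .433 -.1165 .25
```

```text
position: [0.6088, 0.1707, 0.2497]
position: [0.5058, -0.0504, 0.2465]
7.05 [ 0.5058 -0.0504  0.2465] [[-0.908, 0.418, -0.004], [0.418, 0.908, -0.0], [0.003, -0.002, -1.0]] [-0.35 -0.    0.4   1.77  0.    1.37  1.19] [0.3 0.1 0.3]
shift mm [ 38.4 -90.5  -3.2] level [-0.0019 -0.003  -0.    ]
cam in tool [  73.   -0. -162.] [-0.27  0.    0.96]
```

```bash
python3 -m creep '[[[0,0,-45,0,0,0,0],[0,0,-86,0,0,0,0],[0,0,-86,0,0,0,0],[0,0,-86,0,0,0,0],[0,0,-86,0,0,0,0]]]'|sed -n 2p; python3 - <<'E'
from h import *
ctrl.get_image("top")
s=ctrl.get_state();p=ctrl.camera_params("wrist");I=ctrl.get_image("wrist")[:,:,::-1].copy()
cv2.imwrite("pics/w4.png",I);np.save("w4.npy",p,allow_pickle=True)
h=cv2.cvtColor(I,cv2.COLOR_BGR2HSV);w=cv2.inRange(h,(0,0,205),(179,40,255));n,l,S,C=cv2.connectedComponentsWithStats(w)
for i in range(1,n):
    if S[i][4]>300: print(C[i].round(1),S[i].tolist(),plane(p,*C[i],.016).round(4))
E
python3 go.py .433 -.1165 .2
```

```text
position: [0.4724, -0.1242, 0.2474]
[546.7  95.6] [425, 15, 215, 138, 14270] [0.5063 0.144  0.016 ]
[311.8 130.6] [287, 105, 50, 52, 2003] [ 0.4313 -0.118   0.016 ]
[359.  212.4] [335, 192, 46, 41, 876] [ 0.5471 -0.1067  0.016 ]
[500.3 226.2] [462, 201, 108, 54, 2096] [0.6387 0.0497 0.016 ]
[ 78.1 249. ] [62, 232, 36, 28, 611] [ 0.4426 -0.4584  0.016 ]
[174.  305.7] [161, 292, 25, 30, 540] [ 0.5667 -0.388   0.016 ]
7.65 [ 0.4727 -0.1241  0.2478] [[-0.91, 0.414, -0.001], [0.414, 0.91, 0.0], [0.001, -0.001, -1.0]] [-0.28 -0.05  0.47  1.81  0.02  1.38  1.33] [ 0.   0.2 -1.1]
shift mm [39.3 -9.5 47.9] level [-0.0006 -0.0012  0.    ]
cam in tool [  73.   -0. -162.] [-0.27  0.    0.96]
```

View pics/w4.png

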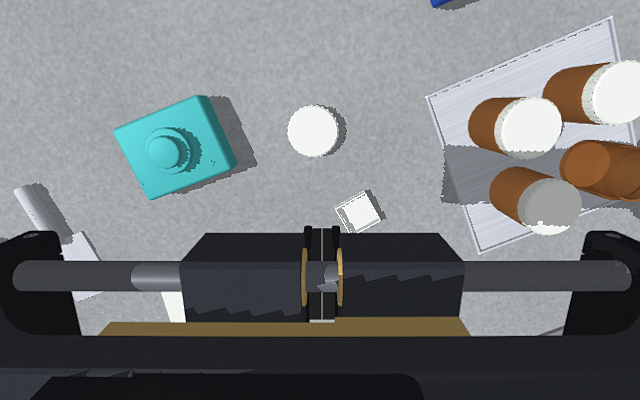

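The large cap is at (312,131), which is world (0.4315,-0.1175) in both the top and wrist views. I'll move over it, go down to 3 cm above its top, and hold.

```bash
python3 -m creep '[[[0,40,-11,0,0,0,0],[0,40,-11,30,0,0,0],[0,40,-11,75,0,0,0],[0,40,-11,120,0,0,0],[0,40,-11,120,0,0,0]]]'|sed -n 2p;python3 go.py .4315 -.1175 .046
```

```text
position: [0.427, -0.1173, 0.1234]
8.15 [ 0.427  -0.1173  0.1234] [[-0.91, 0.415, -0.011], [0.415, 0.91, 0.001], [0.011, -0.004, -1.0]] [-0.28 -0.05  0.48  2.07  0.03  1.13  1.33] [-0.6  0.3  0.1]
shift mm [-5.   2.  77.3] level [-0.0043 -0.0107  0.    ]
cam in tool [  73.   -0. -162.] [-0.27  0.    0.96]
```

```bash
python3 -m creep '[[[0,0,0,30,0,0,0],[0,0,0,60,0,0,0],[0,0,0,78,0,0,0],[0,0,0,81,0,0,0],[0,0,0,81,0,0,0]]]'|sed -n 2p; python3 -m creep '[[[0,0,0,0,0,0,0],[0,0,0,0,0,0,0],[0,0,0,0,0,0,0]]]' | sed -n 2p;python3 go.py .4315 -.1175 .046
```

```text
position: [0.4327, -0.1189, 0.0487]
position: [0.4324, -0.1191, 0.0486]
8.95 [ 0.4324 -0.1191  0.0486] [[-0.909, 0.417, 0.002], [0.417, 0.909, 0.0], [-0.002, 0.001, -1.0]] [-0.27  0.06  0.5   2.14 -0.03  0.95  1.39] [-0.4  0.2 -0.3]
shift mm [1.5 1.1 2.6] level [ 0.0009  0.0017 -0.    ]
cam in tool [  73.   -0. -162.] [-0.27  0.    0.96]
```

```bash
python3 -m creep '[[[0,1,1,2,0,0,0],[0,1,1,2,0,0,0],[0,1,1,2,0,0,0],[0,1,1,2,0,0,0],[0,1,1,2,0,0,0]]]'
python3 -m creep '[[[0,0,0,0,0,0,0],[0,0,0,0,0,0,0],[0,0,0,0,0,0,0],[0,0,0,0,0,0,0],[0,0,0,0,0,0,0]]]'|sed -n 2p
python3 -m creep '[[[0,0,0,0,0,0,0],[0,0,0,0,0,0,0],[0,0,0,0,0,0,0],[0,0,0,0,0,0,0],[0,0,0,0,0,0,0]]]'|sed -n 2p
python3 -m creep '[[[0,0,0,0,0,0,0],[0,0,0,0,0,0,0],[0,0,0,0,0,0,0],[0,0,0,0,0,0,0],[0,0,0,0,0,0,0]]]'|sed -n 2p
python3 -m creep '[[[0,0,0,0,0,0,0],[0,0,0,0,0,0,0],[0,0,0,0,0,0,0],[0,0,0,0,0,0,0],[0,0,0,0,0,0,0]]]'|sed -n 2p
python3 -m creep '[[[0,0,0,0,0,0,0],[0,0,0,0,0,0,0],[0,0,0,0,0,0,0],[0,0,0,0,0,0,0],[0,0,0,0,0,0,0]]]'|sed -n 2p
python3 -m creep '[[[0,0,0,-50,0,0,0],[0,0,0,-100,0,0,0],[0,0,0,-150,0,0,0],[0,0,0,-200,0,0,0],[0,0,0,-200,0,0,0]]]' | sed -n 2p
python3 go.py .575 -.335 .25
python3 - <<'E'
from h import *
T=cv2.imread("pics/top0.png");S=cv2.imread("pics/side0.png");pt=ctrl.camera_params("top");ps=ctrl.camera_params("side")
def dark(I,u,v,R):
    h=cv2.cvtColor(I,cv2.COLOR_BGR2HSV);m=cv2.inRange(h,(0,0,0),(179,70,150));return blob(m,u,v,R)
a=dark(T,389,194,11);b=dark(S,327,170,9);print(a,b,tri([ray(pt,*a[0]),ray(ps,*b[0])]),plane(pt,*a[0],.045))
E
```

```text
time: 9.45
position: [0.431, -0.1178, 0.0455]
tool_rot: [-0.67, -3.069, -0.0]
ft_force: [-0.1, -1.1, -0.2]
grip_width: 0.007
position: [0.431, -0.1178, 0.0455]
position: [0.431, -0.1178, 0.0456]
position: [0.4311, -0.1178, 0.0456]
position: [0.4311, -0.1177, 0.0456]
position: [0.4311, -0.1178, 0.0456]
position: [0.4349, -0.1185, 0.2527]
12.45 [ 0.4349 -0.1185  0.2527] [[-0.909, 0.417, 0.013], [0.417, 0.909, -0.0], [-0.012, 0.005, -1.0]] [-0.3  -0.16  0.46  1.89  0.07  1.38  1.28] [ 0.7  0.3 -0.6]
shift mm [-217.5 -138.4    4.6] level [ 0.0053  0.0118 -0.    ]
cam in tool [  73.   -0. -162.] [-0.27  0.    0.96]
(array([387.85098039, 193.09803922]), [379, 185, 19, 17, 255]) (array([326.95, 170.55]), [320, 165, 15, 12, 140]) (array([ 0.58048824, -0.33470876,  0.03482313]), [np.float64(0.0013449368449025936), np.float64(0.001344936844902541)]) [ 0.57972346 -0.33282791  0.045     ]
```

```bash
python3 -m creep '[[[0,-44,-24,0,0,0,0],[0,-88,-47,0,0,0,0],[0,-132,-71,0,0,0,0],[0,-176,-95,0,0,0,0],[0,-215,-117,0,0,0,0]]]'|sed -n 2p; python3 -m creep '[[[0,-43,-21,0,0,0,0],[0,-43,-21,0,0,0,0],[0,-43,-21,0,0,0,0],[0,-43,-21,0,0,0,0]]]'|sed -n 2p
python3 go.py .5775 -.334 .25
python3 - <<'E'
from h import *
ctrl.get_image("top")
p=ctrl.camera_params("wrist");I=ctrl.get_image("wrist")[:,:,::-1].copy()
cv2.imwrite("pics/w5.png",I);np.save("w5.npy",p,allow_pickle=True)
E
```

```text
position: [0.5791, -0.3151, 0.2448]
position: [0.6077, -0.35, 0.2456]
13.35 [ 0.6077 -0.35    0.2456] [[-0.909, 0.416, 0.0], [0.416, 0.909, 0.001], [0.0, 0.001, -1.0]] [ 0.03  0.48  0.67  1.29 -0.29  1.47  1.82] [-0.4 -0.5  0.8]
shift mm [34.1  2.  -4.3] level [ 0.0008 -0.0003 -0.    ]
cam in tool [  73.   -0. -162.] [-0.27  0.    0.96]
```

View pics/w5.png

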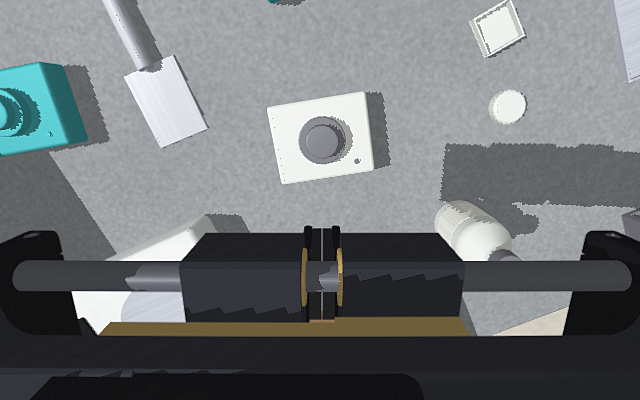

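The button's top is at (321,142) on the white call box. The balance and the bottle stay clear of it.

```bash
python3 - <<'E'
from h import *
p=np.load("w5.npy",allow_pickle=True).item();pt=ctrl.camera_params("top");ps=ctrl.camera_params("side")
print(tri([ray(p,321,142),ray(pt,389.2,192.6)]));print(tri([ray(p,321,142),ray(ps,327,169)]));print([plane(p,321,142,z).round(4) for z in(.045,.055)])
E
```

```text
(array([ 0.58054157, -0.3373907 ,  0.04558282]), [np.float64(0.00024532519783288816), np.float64(0.0002453251978329684)])
(array([ 0.58041658, -0.33792185,  0.03928983]), [np.float64(0.000613678619704768), np.float64(0.0006136786197048513)])
[array([ 0.5804, -0.3376,  0.045 ]), array([ 0.5793, -0.3371,  0.055 ])]
```

```bash
python3 -m creep '[[[0,31,0,0,0,0,0],[0,31,0,45,0,0,0],[0,31,0,90,0,0,0],[0,31,0,130,0,0,0],[0,31,0,165,0,0,0]]]'|sed -n 2p; python3 -m creep '[[[0,0,0,5,0,0,0],[0,0,0,5,0,0,0],[0,0,0,5,0,0,0],[0,0,0,5,0,0,0]]]'|sed -n 2p;python3 go.py .580 -.337 .05
```

```text
position: [0.5798, -0.3357, 0.0802]
position: [0.5814, -0.3386, 0.0785]
14.35 [ 0.5814 -0.3386  0.0785] [[-0.909, 0.416, 0.004], [0.416, 0.909, -0.002], [-0.005, 0.0, -1.0]] [ 0.02  0.53  0.63  1.58 -0.33  1.14  1.86] [-0.2 -0.4 -0.3]
shift mm [ 2.1  0.9 28.5] level [ 0.0003  0.0046 -0.    ]
cam in tool [  73.   -0. -162.] [-0.27  0.    0.96]
```

```bash
python3 -m creep '[[[0,2,1,10,0,0,0],[0,2,1,18,0,0,0],[0,2,1,20,0,0,0],[0,2,1,20,0,0,0]]]'|sed -n 2,4p
python3 -m creep '[[[0,0,0,2,0,0,0],[0,0,0,4,0,0,0],[0,0,0,4,0,0,0],[0,0,0,4,0,0,0]]]'|sed -n 2,4p
```

```text
position: [0.5784, -0.3357, 0.0552]
tool_rot: [-0.67, -3.069, -0.001]
ft_force: [-1.4, 0.8, 2.3]
position: [0.5785, -0.3358, 0.0517]
tool_rot: [-0.67, -3.069, -0.001]
ft_force: [-2.4, 1.7, 6.0]
```

```bash
python3 -m creep '[[[0,0,0,1,0,0,0],[0,0,0,2,0,0,0],[0,0,0,2,0,0,0],[0,0,0,2,0,0,0]]]'|sed -n 2,4p
python3 -m creep '[[[0,0,0,1,0,0,0],[0,0,0,1,0,0,0],[0,0,0,1,0,0,0]]]'|sed -n 2,4p
```

```text
position: [0.5785, -0.3358, 0.0514]
tool_rot: [0.67, 3.069, 0.002]
ft_force: [-4.3, 4.2, 12.8]
position: [0.5785, -0.3358, 0.0513]
tool_rot: [0.67, 3.069, 0.003]
ft_force: [-6.0, 5.6, 18.3]
```

At z 0.0513 the motion has stopped and the force climbs from 6 N to 18 N, so the button is on its stop. I'll release it and rise.

```bash
python3 -m creep '[[[0,0,0,0,0,0,0],[0,0,0,-15,0,0,0],[0,0,0,-40,0,0,0],[0,0,0,-80,0,0,0],[0,0,0,-120,0,0,0]]]'|sed -n 1,4p;  python3 -m creep '[[[0,0,0,-60,0,0,0],[0,0,0,-60,0,0,0],[0,0,0,-60,0,0,0],[0,0,0,-60,0,0,0],[0,0,0,-60,0,0,0]]]'|sed -n 1,4p
python3 - <<'E'
from h import *
ctrl.get_image("side");T0=cv2.imread("pics/top0.png");S0=cv2.imread("pics/side0.png")
T=ctrl.get_image("top")[:,:,::-1];S=ctrl.get_image("side")[:,:,::-1]
cv2.imwrite("pics/end.png",np.vstack([T[150:340,100:540],S[140:350,150:590]]))
p=ctrl.camera_params("wrist");I=ctrl.get_image("wrist")[:,:,::-1];cv2.imwrite("pics/w6.png",I)
E
```

```text
time: 16.35
position: [0.5779, -0.3364, 0.169]
tool_rot: [-0.67, -3.068, 0.001]
ft_force: [-0.3, -1.0, 0.0]
time: 16.85
position: [0.5776, -0.3354, 0.226]
tool_rot: [-0.669, -3.066, -0.001]
ft_force: [0.3, -0.2, 0.5]
```

View pics/end.png

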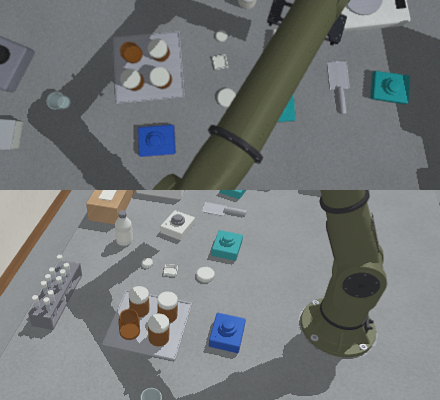

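Everything stands where it was. The call button is up, at (178,215) in the side view, and the gripper is free and high. Handing in.

```bash
python3 -c "
from bench import ctrl
s=ctrl.get_state();print(s['time'],s['ft_force'].round(1));print(ctrl.close_job())"
```

```text
17.05 [-0.1  0.5 -0.9]
the job is handed in; nothing more can be done
None
```

The job is done and handed in at 17 s of the 51 s allowed; no verdict was given.

1. **Open jar:** the shut fingertips held still for about 2.5 s at (0.608, 0.171, 0.109), about 3 cm above the middle of its mouth. A side picture showed them over the right jar.
2. **Large cap:** held still for about 2.5 s at (0.431, -0.118, 0.046), 3 cm above its top. I took no picture during this hold. The cap's position came from the top and wrist views, which agreed to about 1 mm.
3. **Call button:** pressed at about (0.5785, -0.336). At z = 0.0513 it stopped moving while the upward force rose from 6 to 18 N, so it was fully down. I then released it and rose to z = 0.226.

**Last checks:** the wrist force was near zero. In the final top and side pictures the jars, caps and other things were where they began, judged by eye. The arm hid parts of the top view, but the side view showed them.

**Disagreements:**
- My first estimate of the mouth from the top view was about 4 mm off; the wrist camera corrected it before I pointed.
- The pictures put the button's top at 0.039–0.046 m. Contact showed it at about 0.057 m, so the force reading decided the press.

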